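# Set sprung tweezers to the gap on the red gauge

### The job

Pick the sprung tweezers up from their rest and hold them level with their two tips just above the red gauge, clear of it. Squeeze them so that one tip stands over each of the two red lines, and hold that gap steady for two or three seconds; finish while still holding the tweezers like that. Leave the setting of the gauge, the blue gauge and the other things on the bench as they are.

Things in the scene. Friction and masses are not known exactly. Their poses are not given: they have to be found in the camera images.
- tweezers_grip (a point): Loose steel tweezers, 160 mm long, about 40 g, balanced here, level on a rest. Point midway between the black finger grips, half-way up the 12 mm high blades, 41 mm above the bench at the start. x to the tips (75 mm ahead), y to the left blade, z up. Grips: 36 mm long, centred here; width across y relaxed 27 mm (31 at the front), 15 to 20 when set. Nothing beside them, 29 mm of air below.
- tip_left (a point): Centre of the end of the left (+y) blade: 2.5 mm thick, 5 mm high, point half-way up. The last 33 mm of the blade are slender (5 to 9 mm high), behind that it is 12 mm high. The tips are 34 mm apart when relaxed
- tip_right (a point): Centre of the end of the right (-y) blade, otherwise as tip_left
- blade_left (a joint): Angle by which each blade is squeezed in: 0 relaxed (tip gap 34 mm), stop at 0.1 rad (about 4 mm). Tip gap in mm, centre to centre = 6 + 300 sin(0.0934 - value). The blades spring open: squeeze force at the grips about 1.3 N at 0, rising to about 6.5 N at a gap of 10 mm
- rest: Fixed low rest under the tweezers: foot plate 130 x 56 mm, 6 mm thick; two rubber-topped cross bars 50 mm wide (y), 10 mm thick, tops 35 mm up, 66 mm behind and 36 mm ahead of the origin. Origin at bench height straight below the tweezers' grip point, x along the tweezers to the tips
- red_gauge_line_fixed (a point): Fixed red line of the red gauge, a strip 34 mm long (gauge x), 4 mm wide, its top 31 mm above the bench, 7 mm to the -y side of the gauge's origin. This point is on its top, 15 mm from the line's near end, 19 mm from its far end; axes are the gauge's
- red_gauge_line_sliding (a point): Sliding red line, parallel to the fixed one on its +y side, same size and height, point at the same place along it. On a stiff slide with a small dark knob (38 mm high, 25 mm beyond this point along gauge x). Its distance from the fixed line, 10 to 18 mm centre to centre, is the gap to set
- blue_gauge_line_fixed (a point): The same point of the other gauge, which is like the red one but has blue lines and is to be left alone
- spare_bottle: white bottle, 48 mm diameter, 112 mm high, standing, loose; origin at the centre of its foot
- bottle_cap: white screw cap, 23 mm diameter, 17 mm high, loose; origin at the centre of its underside
- tape_roll: roll of beige tape lying flat, 68 mm diameter, 19 mm high, loose; origin at the centre of its underside
- lab_timer: white bench timer, 58 x 66 x 20 mm, loose; origin at the centre of its underside
- marker_pen: dark marker pen lying along its y, 128 mm long, 15 mm thick, loose; origin at the centre of its underside
- blue_gauge: Fixed block of the blue gauge, 56 x 80 mm, highest point 38 mm; origin at the centre of its underside, at bench height
- red_gauge: Red gauge: fixed grey block 56 x 80 mm (x, y), white top 29 mm up, two raised red lines on it. Origin at the centre of its underside, at bench height; x runs along the lines, away from the robot at yaw 0
- tweezers: The tweezers as a whole; origin on their underside, 6 mm below the grip point; same axes. Their closed end reaches 89 mm behind it. The blades pivot 75 mm behind it and move alike, so the tip gap changes by about 2 mm for each 1 mm squeezed at the grips.
There are look-alikes about, which are no part of the job. Leave any pink or yellow look-alike of the red_gauge alone.

How it is judged:
On the way, in this order (a step that is already met when the one before it is completed fails the run):
1. the tweezers are lifted clear of the rest in the gripper (height (world z) of tweezers_grip above 0.055 m and contact force between tweezers and rest below 0.1 N and contact force between the fingers and tweezers above 0.5 N), for 0.1 s.
2. one tip is held steady over each red line for 1.5 s (((y of tip_left in the frame of red_gauge_line_sliding between -0.0025 and 0.0025 m and x of tip_left in the frame of red_gauge_line_sliding between -0.012 and 0.012 m and z of tip_left in the frame of red_gauge_line_sliding between 0.002 and 0.015 m and y of tip_right in the frame of red_gauge_line_fixed between -0.0025 and 0.0025 m and x of tip_right in the frame of red_gauge_line_fixed between -0.012 and 0.012 m and z of tip_right in the frame of red_gauge_line_fixed between 0.002 and 0.015 m) or (y of tip_left in the frame of red_gauge_line_fixed between -0.0025 and 0.0025 m and x of tip_left in the frame of red_gauge_line_fixed between -0.012 and 0.012 m and z of tip_left in the frame of red_gauge_line_fixed between 0.002 and 0.015 m and y of tip_right in the frame of red_gauge_line_sliding between -0.0025 and 0.0025 m and x of tip_right in the frame of red_gauge_line_sliding between -0.012 and 0.012 m and z of tip_right in the frame of red_gauge_line_sliding between 0.002 and 0.015 m)) and angle between tweezers's own z axis and vertical below 0.3 rad and contact force between the fingers and tweezers above 1 N and contact force between tweezers and red_gauge below 0.1 N and contact force between tweezers and rest below 0.1 N and linear speed of tweezers below 0.02 m/s and velocity of joint blade_left between -0.05 and 0.05 rad/s), for 1.5 s.
At the end, for the whole second after the job is handed in: Gripper holds the tweezers still, within 0.3 rad of level; each tip over its own red line: within 2.5 mm of the line's centre sideways, 12 mm along it from its marked point, tip centre 2 to 15 mm above the line's top; they touch neither gauge nor rest, move under 20 mm/s, blades under 0.05 rad/s (all of step 2); the arm keeps its last pose, push and grip.
It fails at once if the setting of the red gauge is shifted (distance of red_gauge_line_sliding from where it was at the start of the episode above 0.002 m).
It fails at once if the blue gauge is struck (contact force between any of the arm, the fingers, tweezers and blue_gauge above 3 N).
It fails at once if a bystander is pushed more than 20 mm (distance of any of spare_bottle, bottle_cap, tape_roll, lab_timer, marker_pen from where it was at the start of the episode above 0.02 m).
It also fails if it takes over 51 s, if anything falls off the work surface, if the arm or the gripper's body presses on something with over 40 N, if the wrist force passes 120 N, or if a joint passes its speed limit or range.

### The arm

A 7-joint arm with a two-finger parallel gripper is mounted at the origin on a cart in front of the work surface, level with it; the furniture and walls round the work are solid. World frame = base frame: x ahead of the robot, y to its left, z up, the work surface at z = 0. Lengths are in m, angles in rad, forces in N, time in s.
With the tool pointing down it reaches from about 0.4 to 0.9 m from the base axis. Payload 5.5 kg.
Tool frame: the origin (TCP) lies on the centre line of the jaws, within the pads' length; the fingertips stand 14 mm ahead of it and the grasp point (between the pads) lies 5 mm behind it (robot.tip_reach is the distance from the TCP to the fingertips, in m); z points along the fingers, y is the line along which they close (so a half turn about z gives the same grasp; the last joint's range is limited). The gripper opens to 92 mm and grips with 3 to 60 N. Pads are 19 mm wide; open, the fingers measure 130 mm over their backs; the gripper's body (75 mm by 190 mm) begins 47 mm behind the grasp point.
Start: joints at [-1.019, 0.501, -0.427, 1.55, 0.221, 1.138, -0.21], TCP at [0.185, 0.623, 0.241] pointing down, gripper open.
Joint ranges: [-2.88, 2.88], [-0.31, 2.03], [-1.54, 1.56], [0.2, 2.42], [-1.41, 4.55], [0.19, 2.02], [-2.57, 2.57]. Speed limits (rad/s): [2.57, 2.57, 3.14, 3.14, 3.14, 3.14, 3.14].

### API

Orientations are given as a rotation vector (axis times angle).
In Python, from station import robot gives the robot as it stands.
- The arm moves only by the tool jog_arm, never from a script. Its argument "rows" is a list of rows, each a list of 3 entries, a list of its own where there are three numbers: the shift along the tool's x, y, z in mm, then the turn about the tool's z in degrees, then the closure in counts, from 0 (fully open) to 255 (shut). In form: [[[dx, dy, dz], spin, hand], ...]. A call has 1 to 20 rows; each row shifts and turns the commanded pose from where the row before left it, along the tool's axes as they then stand; what a row does not reach is not made up. A row lasts 1/12 s, in which the tool goes at most 41.7 mm and 7.16 degrees, less where a joint would pass 70% of its speed; a pose out of reach is approached as far as the arm can. A call is refused whole if a number of a shift passes 41.7 or a number of a turn 7.16, either way. A call with a gripper value outside its range is refused whole. The fingers move at their own pace and stop on an object; "grip_force" is the grip in N (left out, the last holds). Time passes only in rows, so rows that do not move let the fingers close. It gives the time, the measured TCP pose, the force, the opening and the grip force at its end, in the units of the state.
- robot.state(): the state, without advancing time (a new reading comes with each control period).
- robot.camera(name): name is "scene" or "top" or "wrist"; returns (picture, depth): 480x640x3 uint8, red, green, blue; 480x640 float32, m along the optical axis (not along the pixel's ray), 0 where there is no reading.
- robot.calibration(name): a dict with "mtx" (3x3 intrinsics, pixels), "k1" (the pictures are not rectified: a ray, as slopes to the right and down, at radius r is drawn at 1 + k1 r^2 times it, then the intrinsics apply), "position" and "orientation" of the camera in the world. Camera axes: x right, y up, looking along -z (the intrinsics and any distortion apply to the point x, -y, -z); pixel columns grow to the right and rows downward; lengths in m; the calibration is good to about 2 mm. A picture is of the moment at which its call begins: read the wrist's pose just before it. calibration takes no time and is no camera call; for the wrist camera it gives the pose at the moment of the call.
- robot.finish_job(): hands the job in; it is judged then, once.
Trained networks look in the newest picture that a camera, given by its name, has taken for a name from the list of things; names that differ only in an ending like _2 or _b are one class to them, and where a whole thing is asked for, a point or a joint stands for the part that bears it (a point fixed in the world has none). Each returns a list of dicts, best first, with "score" (0 to 1); they miss things now and then, are a little off and sometimes report something else, mostly with a low value. They report only what shows in the picture. A call takes as long as a camera call. They do not tell look-alikes from the thing itself.
- robot.recognise(camera, query): "rect" ([left, top, right, bottom] in pixels, round what is visible of it).
- robot.masks_of(camera, query): "pixels" (480x640 bool, what is visible of it) and "rect" ([left, top, right, bottom] in pixels, round what is visible of it).
- robot.landmark_of(camera, query): "xy" ([column, row] in pixels: a listed point, or the origin of a listed thing).
The state is a dict: "time_s": time; "joints": joint angles; "qd": joint speeds; "effort": joint torques, N m; "tcp_pos": TCP position; "tool_rot": TCP orientation; "contact_force": force on the tool from outside, world axes, zero at the start; "moment": the same for the moment, N m; "gripper_width": finger opening in m; "grasp_force": force on a finger pad.
Only numpy, scipy, OpenCV 4.12 (cv2) and the standard library are available. Lean on these libraries where they do the work, as an engineer would, in place of code of your own. Each camera call takes 0.05 s, during which the arm holds its last target. There are 200 camera calls.

## Working session

There is one attempt and no reset: what is moved stays moved. The work goes in short steps, Python scripts to look and compute and a tool call to move; the robot and the scene stay as the last step left them, time stands still between calls to the robot, and variables do not carry over. Pictures are saved under pics/ and viewed, at most 10 in all, crops included, and the job is handed in when it is done.

Besides the shell and the picture viewer there is one more tool, called after "Emit:" by a JSON object that holds its "method" and its "body". jog_arm: Moves the arm, as the interface text tells. Its arguments: {"type":"object","properties":{"rows":{"type":"array","items":{"type":"array"}},"grip_force":{"type":"number"}},"required":["rows"]}

```bash
mkdir -p pics; cat > h.py <<'E'
import numpy as np, cv2
from scipy.spatial.transform import Rotation as R
from station import robot
def cal(n):
    c=robot.calibration(n); o=np.array(c["orientation"],float)
    M=o if o.shape==(3,3) else (R.from_rotvec(o).as_matrix() if o.size==3 else R.from_quat(o).as_matrix())
    return np.array(c["mtx"]),c["k1"],np.array(c["position"]),M
def ray(c,px):
    K,k,p,M=c
    d=cv2.undistortPoints(np.array(px,float).reshape(-1,1,2),K,np.array([k,0,0,0.])).reshape(-1,2)
    return np.c_[d[:,0],-d[:,1],-np.ones(len(d))]@M.T
def at_z(c,px,z):
    d=ray(c,px); p=c[2]; return p+d*((z-p[2])/d[:,2])[:,None]
def save(n,im): cv2.imwrite("pics/"+n,im[:,:,::-1])
E
python3 - <<'E'
from h import *
s=robot.state(); print({k:np.round(v,3) for k,v in s.items()})
for n in("top","scene"):
    im,d=robot.camera(n); save(n+"0.png",im); c=cal(n); print(n,robot.calibration(n))
    for q,z in(("tweezers_grip",.041),("tip_left",.041),("tip_right",.041),("red_gauge_line_fixed",.031),("red_gauge_line_sliding",.031),("red_gauge",0),("blue_gauge",0),("rest",0)):
        for r in robot.landmark_of(n,q)[:4]: print(n,q,round(r["score"],2),np.round(r["xy"]),np.round(at_z(c,r["xy"],z)[0],3))
E
```

```text
{'time_s': np.float64(0.0), 'joints': array([-1.019,  0.502, -0.427,  1.551,  0.221,  1.138, -0.21 ]), 'qd': array([ 0.001, -0.002, -0.002,  0.002, -0.001,  0.001, -0.001]), 'effort': array([ 1.0000e-03, -5.6660e+01, -5.8160e+00, -2.7912e+01, -6.9000e-02,
        3.1000e-02,  0.0000e+00]), 'tcp_pos': array([0.185, 0.622, 0.24 ]), 'tool_rot': array([-4.520e-01, -3.109e+00,  3.000e-03]), 'contact_force': array([-0.608,  0.171,  1.219]), 'moment': array([ 0.039,  0.009, -0.008]), 'grasp_force': np.float64(0.0), 'gripper_width': np.float64(0.092)}
top {'mtx': array([[462.09106803,   0.        , 317.93513898],
       [  0.        , 462.09106803, 243.27133861],
       [  0.        ,   0.        ,   1.        ]]), 'k1': 0.039096701571661015, 'position': array([ 0.42073605, -0.258247  ,  1.00931244]), 'orientation': array([ 0.08200655, -0.08477268, -1.58833052])}
top tweezers_grip 0.73 [211. 260.] [ 0.492 -0.037  0.041]
top tip_left 0.72 [194. 230.] [0.558 0.    0.041]
top tip_right 0.68 [210. 226.] [ 0.564 -0.034  0.041]
top red_gauge_line_fixed 0.96 [367. 180.] [ 0.659 -0.369  0.031]
top r
[... 1107 characters left out ...]
rs_grip 0.77 [249. 302.] [ 0.495 -0.042  0.041]
scene tip_left 0.56 [212. 296.] [0.559 0.003 0.041]
scene tip_right 0.63 [228. 288.] [ 0.556 -0.036  0.041]
scene red_gauge_line_fixed 0.9 [390. 262.] [ 0.399 -0.363  0.031]
scene red_gauge_line_fixed 0.57 [303. 247.] [ 0.571 -0.254  0.031]
scene red_gauge_line_sliding 0.52 [300. 250.] [ 0.566 -0.241  0.031]
scene red_gauge_line_sliding 0.51 [306. 217.] [ 0.662 -0.347  0.031]
scene red_gauge 0.96 [300. 259.] [ 0.57  -0.246  0.   ]
scene red_gauge 0.71 [382. 269.] [ 0.417 -0.364 -0.   ]
scene blue_gauge 0.81 [345. 239.] [ 0.557 -0.384  0.   ]
scene blue_gauge 0.24 [168. 311.] [0.62  0.076 0.   ]
scene rest 0.98 [252. 321.] [ 0.482 -0.038  0.   ]
```

```bash
python3 - <<'E'
from h import *
im=cv2.imread("pics/top0.png")[130:340,160:480]; cv2.imwrite("pics/topc.png",cv2.resize(im,(800,525),interpolation=cv2.INTER_CUBIC))
E
```

```text
(no output)
```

View pics/topc.png

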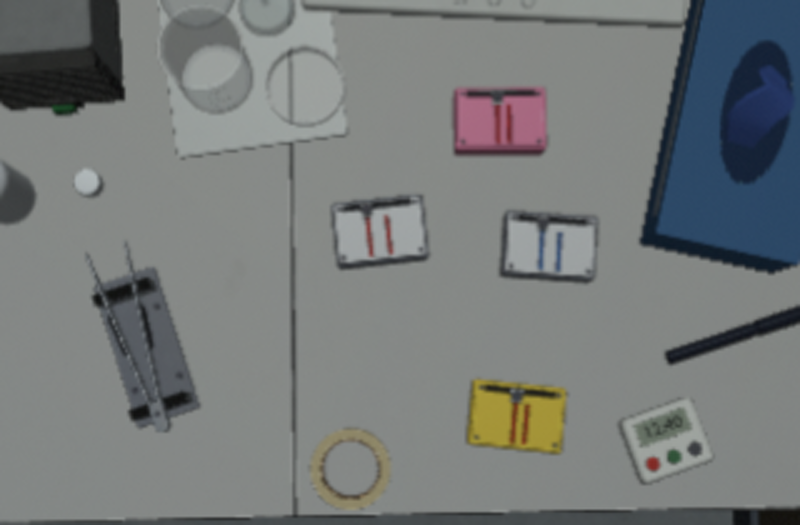

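View pics/scene0.png

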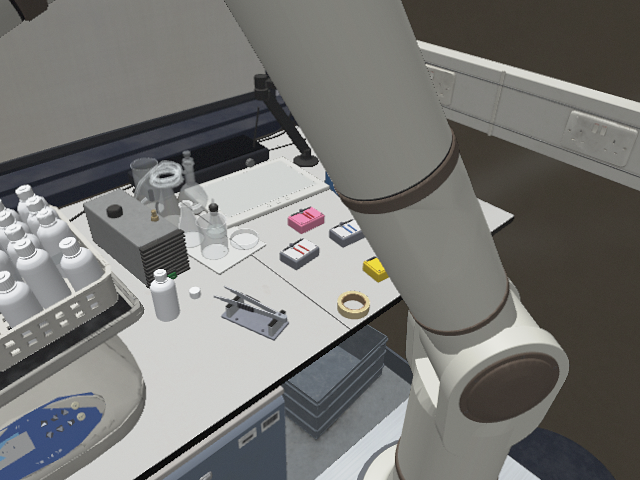

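The red gauge is the white-topped block with red lines, near full-image (312,223). Its sliding line is on the left, with the knob at the far end. The look-alikes are pink at (360,178), yellow at (366,296), and white with blue lines at (379,228). The tweezers are at (211,260), with their tips up and slightly left. Next I'll work out the approach.

```bash
cat >> h.py <<'E'
def pose():
    s=robot.state(); return s,np.array(s["tcp_pos"]),R.from_rotvec(s["tool_rot"]).as_matrix()
def plan(target,yaw):
    """tool x along yaw (mod pi), returns tool-axis shift (mm) in present axes, spin deg"""
    s,p,M=pose(); x=np.arctan2(M[1,0],M[0,0])
    d=(yaw-x+np.pi/2)%np.pi-np.pi/2
    print("t",round(s["time_s"],2),"tcp",np.round(p,4),"toolx yaw",round(np.degrees(x),2),"z",np.round(M[:,2],3),"j7",round(s["joints"][6],2))
    print("shift mm",np.round(M.T@(np.array(target)-p)*1e3,1),"spin",round(-np.degrees(d),2))
E
python3 - <<'E'
from h import *
plan([.492,-.037,.24],np.radians(16))
E
```

```text
t 0.9 tcp [0.185  0.6231 0.2407] toolx yaw 163.46 z [-0.  0. -1.] j7 -0.21
shift mm [-482.2 -545.4    0.7] spin -32.54
```

Emit:
{"method": "jog_arm", "body": {"rows": [[[-20,-24,-5],0,0],[[-24,-27,-5],0,0],[[-24,-27,0],0,0],[[-24,-27,0],0,0],[[-24,-27,0],0,0],[[-24,-27,0],0,0],[[-24,-27,0],0,0],[[-24,-27,0],0,0],[[-24,-27,0],0,0],[[-24,-27,0],0,0],[[-24,-27,0],0,0],[[-24,-27,0],0,0],[[-24,-27,0],0,0],[[-24,-27,0],0,0],[[-24,-27,0],0,0],[[-24,-27,0],0,0],[[-24,-27,0],0,0],[[-24,-27,0],0,0],[[-24,-27,0],0,0],[[-24,-27,0],0,0]], "grip_force": 3}}

```text
time_s: 2.57
tcp_pos: [0.489, -0.0289, 0.2511]
tool_rot: [0.452, 3.108, 0.0]
contact_force: [1.1, 1.4, 0.4]
gripper_width: 0.0918
grasp_force: 0.0
```

Emit:
{"method": "jog_arm", "body": {"rows": [[[0,0,0],-6.5,0],[[0,0,0],-6.5,0],[[0,0,0],-6.5,0],[[0,0,0],-6.5,0],[[0,0,0],-6.5,0],[[0,0,0],0,0]]}}

```text
time_s: 3.07
tcp_pos: [0.4885, -0.0272, 0.2508]
tool_rot: [-0.442, 3.11, 0.0]
contact_force: [-0.5, 0.6, 0.0]
gripper_width: 0.0919
grasp_force: 0.0
```

```bash
python3 - <<'E'
from h import *
c=cal("wrist"); im,d=robot.camera("wrist"); save("w1.png",im); print(c[2],np.round(c[3],2))
for q,z in(("tweezers_grip",.041),("tip_left",.041),("tip_right",.041),("rest",0)):
    for r in robot.landmark_of("wrist",q)[:3]: print(q,round(r["score"],2),np.round(r["xy"]),np.round(at_z(c,r["xy"],z)[0],4))
plan([.492,-.037,.24],np.radians(16))
E
```

```text
[ 0.41486369 -0.04710059  0.39470686] [[-0.28 -0.92 -0.27]
 [ 0.96 -0.27 -0.08]
 [ 0.   -0.28  0.96]]
tweezers_grip 0.86 [298. 212.] [ 0.4932 -0.0361  0.041 ]
tip_left 0.72 [320. 284.] [0.5544 0.0029 0.041 ]
tip_right 0.97 [283. 282.] [ 0.5618 -0.0318  0.041 ]
tip_right 0.52 [300. 207.] [ 0.4883 -0.0363  0.041 ]
rest 0.83 [300. 201.] [ 0.4914 -0.0364  0.    ]
t 3.32 tcp [ 0.4884 -0.0272  0.2508] toolx yaw -164.17 z [ 0.  0. -1.] j7 1.84
shift mm [ -0.8 -10.4  10.8] spin -0.17
```

View pics/w1.png

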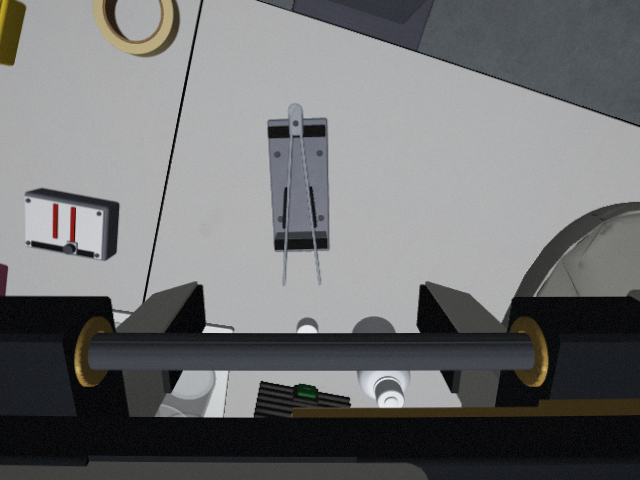

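```bash
python3 - <<'E'
from h import *
c=cal("wrist"); im,d=robot.camera("wrist"); 
for q in("tweezers","rest","red_gauge"):
    m=robot.masks_of("wrist",q); 
    for r in m[:2]: print(q,round(r["score"],2),r["rect"])
    if q=="tweezers":
        px=m[0]["pixels"]; P=[]
        for v in range(115,290,8):
            u=np.where(px[v])[0]
            if len(u): P.append([(u.min()+u.max())/2,v]); 
        W=at_z(c,P,.041); f=np.polyfit(W[:,0],W[:,1],1); print("yaw",np.degrees(np.arctan(f[0])),"resid",np.round((W[:,1]-np.polyval(f,W[:,0]))*1e3,1)); 
        vv,uu=np.where(px); print("ext",at_z(c,[[uu[vv==vv.min()].mean(),vv.min()],[uu[vv==vv.max()].mean(),vv.max()]],.043)); print("y at .493",np.polyval(f,.493))
h=im.astype(int); red=((h[...,0]>120)&(h[...,1]<70)&(h[...,2]<70)).astype(np.uint8); red[:, 130:]=0; red[:150]=0;red[262:]=0
n,L,st,ce=cv2.connectedComponentsWithStats(red)
for i in range(1,n):
    if st[i,4]>30:
        vv,uu=np.where(L==i); r=cv2.minAreaRect(np.c_[uu,vv].astype(np.float32)); b=cv2.boxPoints(r); W=at_z(c,b,.031); print(st[i],np.round(ce[i],1),np.round(W[:,:2],4).tolist(), W.mean(0))
E
```

```text
tweezers 0.59 [283.5, 104.5, 320.3, 286.8]
yaw 17.8956251742123 resid [ 0.1 -0.3 -0.2  0.4  0.1  0.2 -0.1 -0.   0.1  0.2 -0.1  0.   0.1 -0.2
 -0.6 -0.4 -0.3 -0.2  0.4  0.6  0.2 -0.2]
ext [[ 0.40457473 -0.06440242  0.043     ]
 [ 0.56293761 -0.03083368  0.043     ]]
y at .493 -0.03602622670914424
rest 0.78 [268.7, 119.0, 329.0, 252.8]
red_gauge 0.82 [24.7, 189.7, 119.2, 264.8]
red_gauge 0.66 [1.6, 0.0, 27.9, 68.2]
[ 54 206   3  35  97] [ 54.9 222.5] [[0.5512, -0.2549], [0.5507, -0.2531], [0.5838, -0.2498], [0.5844, -0.2517]] [ 0.56751258 -0.25238527  0.031     ]
[ 71 209   4  35 117] [ 72.4 225.4] [[0.5497, -0.2393], [0.549, -0.2365], [0.5821, -0.2328], [0.5829, -0.2356]] [ 0.56591602 -0.23604674  0.031     ]
```

Emit:
{"method": "jog_arm", "body": {"rows": [[[0,0,0],7,0],[[0,0,0],7,0],[[0,0,0],7,0],[[0,0,0],7,0],[[0,0,0],7,0],[[0,0,0],7,0],[[0,0,0],7,0],[[0,0,0],7,0],[[0,0,0],7,0],[[0,0,0],7,0],[[0,0,0],7,0],[[0,0,0],7,0],[[0,0,0],7,0]]}}

```text
time_s: 4.6
tcp_pos: [0.4884, -0.0272, 0.2507]
tool_rot: [-1.922, -2.485, 0.0]
contact_force: [0.4, 0.6, 0.6]
gripper_width: 0.0921
grasp_force: 0.0
```

```bash
python3 -c "
from h import *
plan([.493,-.036,.25],np.radians(16))"
```

```text
t 4.6 tcp [ 0.4884 -0.0272  0.2507] toolx yaw 104.58 z [-0.  0. -1.] j7 0.28
shift mm [-9.7  2.2  0.7] spin 88.58
```

Emit:
{"method": "jog_arm", "body": {"rows": [[[0,0,0],7,0],[[0,0,0],7,0],[[0,0,0],7,0],[[0,0,0],7,0],[[0,0,0],7,0],[[0,0,0],7,0],[[0,0,0],7,0],[[0,0,0],7,0],[[0,0,0],7,0],[[0,0,0],7,0],[[0,0,0],7,0],[[0,0,0],7,0],[[0,0,0],2.7,0],[[0,0,0],0,0]]}}

```text
time_s: 5.77
tcp_pos: [0.4885, -0.0271, 0.2507]
tool_rot: [3.102, 0.495, -0.0]
contact_force: [-0.1, -0.5, -0.9]
gripper_width: 0.0922
grasp_force: 0.0
```

```bash
python3 - <<'E'
from h import *
c=cal("wrist"); im,d=robot.camera("wrist"); save("w2.png",im); print(c[2])
for q in ("tweezers_grip","tip_left","tip_right"):
    for r in robot.landmark_of("wrist",q)[:2]: print(q,round(r["score"],2),np.round(r["xy"]),np.round(at_z(c,r["xy"],.041)[0],4))
m=robot.masks_of("wrist","tweezers"); print(m[0]["rect"],m[0]["score"]); px=m[0]["pixels"]; P=[]
for v in range(0,480,8):
    u=np.where(px[v])[0]
    if len(u): P.append([(u.min()+u.max())/2,v])
W=at_z(c,P,.041); f=np.polyfit(W[:,0],W[:,1],1); print("yaw",np.degrees(np.arctan(f[0])),"resid",np.round((W[:,1]-np.polyval(f,W[:,0]))*1e3,1),"y at .490",np.polyval(f,.49)); print(W[0],W[-1])
plan([.4905,np.polyval(f,.4905),.036],np.arctan(f[0]))
E
```

```text
[ 0.55990639 -0.00221411  0.39459129]
tweezers_grip 0.95 [322. 212.] [ 0.4882 -0.0361  0.041 ]
tweezers_grip 0.49 [547. 186.] [ 0.5728 -0.2183  0.041 ]
tip_left 0.83 [304. 124.] [0.5553 0.0022 0.041 ]
tip_right 0.56 [341. 123.] [ 0.5662 -0.0272  0.041 ]
[303.7, 123.6, 345.9, 301.4] 0.6
yaw 17.64436964825404 resid [  1.8 -14.9   2.4   2.8   2.7   2.5   2.9   2.3   1.7   1.6   1.9   2.3
   1.7  -7.1   1.4   1.2  -4.7  -3.9  -3.1   1.7   1.5   1.4] y at .490 -0.03833047102728632
[ 0.55752631 -0.01506717  0.041     ] [ 0.41018566 -0.06232156  0.041     ]
t 6.02 tcp [ 0.4885 -0.0272  0.2507] toolx yaw 18.32 z [-0.  0. -1.] j7 -1.19
shift mm [ -1.5  11.1 214.7] spin 0.68
```

View pics/w2.png

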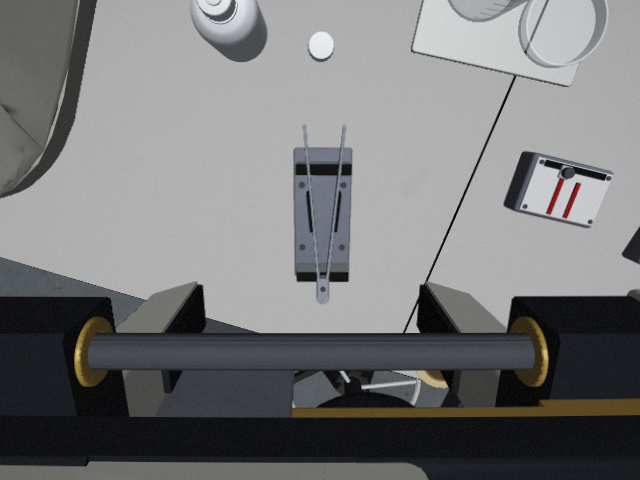

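Emit:
{"method": "jog_arm", "body": {"rows": [[[-1.6,9.6,20],0.5,60],[[0,0,30],0,90],[[0,0,30],0,110],[[0,0,30],0,110],[[0,0,30],0,110],[[0,0,30],0,110],[[0,0,20],0,110],[[0,0,15],0,110],[[0,0,9.7],0,110],[[0,0,0],0,110],[[0,0,0],0,110]], "grip_force": 8}}

```text
time_s: 6.93
tcp_pos: [0.4899, -0.0369, 0.036]
tool_rot: [-3.104, -0.485, 0.001]
contact_force: [-0.4, 0.4, 0.1]
gripper_width: 0.0519
grasp_force: 0.0
```

```bash
python3 - <<'E'
from h import *
c=cal("wrist"); im,d=robot.camera("wrist"); save("w3.png",im); print(c[2])
for q in ("tweezers_grip","tip_left","tip_right"):
    for r in robot.landmark_of("wrist",q)[:2]: print(q,round(r["score"],2),np.round(r["xy"]),np.round(at_z(c,r["xy"],.041)[0],4))
print(robot.state()["gripper_width"])
plan([.490,-.0368,.036],np.radians(17.8))
E
```

```text
[ 0.56162722 -0.01251247  0.17983122]
tip_right 0.67 [365. 126.] [ 0.5655 -0.0301  0.041 ]
0.052229668395893894
t 7.13 tcp [ 0.491  -0.0368  0.0372] toolx yaw 17.77 z [ 0.002  0.    -1.   ] j7 -1.05
shift mm [-0.9 -0.3  1.2] spin -0.03
```

View pics/w3.png

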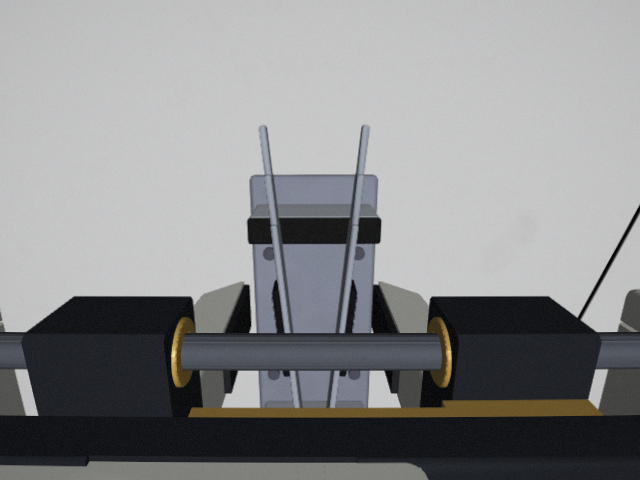

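Emit:
{"method": "jog_arm", "body": {"rows": [[[0,0,0],0,150],[[0,0,0],0,175],[[0,0,0],0,185],[[0,0,0],0,190],[[0,0,0],0,195],[[0,0,0],0,199],[[0,0,0],0,199],[[0,0,0],0,199],[[0,0,0],0,199]], "grip_force": 14}}

```text
time_s: 7.88
tcp_pos: [0.4904, -0.0369, 0.0362]
tool_rot: [3.104, 0.485, 0.001]
contact_force: [-0.5, -0.9, 4.1]
gripper_width: 0.0204
grasp_force: 5.2
```

Emit:
{"method": "jog_arm", "body": {"rows": [[[0,0,-3],0,199],[[0,0,-6],0,199],[[0,0,-10],0,199],[[0,0,-12],0,199],[[0,0,-12],0,199],[[0,0,-12],0,199],[[0,0,-12],0,199],[[0,0,-12],0,199],[[0,0,-12],0,199],[[0,0,-9],0,199],[[0,0,0],0,199],[[0,0,0],0,199]]}}

```text
time_s: 8.88
tcp_pos: [0.4903, -0.0367, 0.1367]
tool_rot: [-3.104, -0.485, -0.002]
contact_force: [-0.5, 0.2, -0.2]
gripper_width: 0.0203
grasp_force: 4.3
```

```bash
python3 - <<'E'
from h import *
c=cal("wrist"); im,d=robot.camera("wrist"); save("w4.png",im)
for q in ("tip_left","tip_right"):
    for r in robot.landmark_of("wrist",q)[:2]: print(q,round(r["score"],2),np.round(r["xy"],1),np.round(at_z(c,r["xy"],.141)[0],4))
s=robot.state(); print(s["gripper_width"],s["grasp_force"])
plan([.49,-.25,.136],np.radians(5.5))
E
```

```text
tip_left 0.95 [279.  125.2] [ 0.5571 -0.0026  0.141 ]
tip_right 0.55 [337.6 122.6] [ 0.5639 -0.021   0.141 ]
0.020103622397704957 4.249971476072005
t 9.03 tcp [ 0.4893 -0.0368  0.1354] toolx yaw 17.76 z [-0.001 -0.    -1.   ] j7 -1.12
shift mm [-64.4 203.3  -0.6] spin 12.26
```

View pics/w4.png

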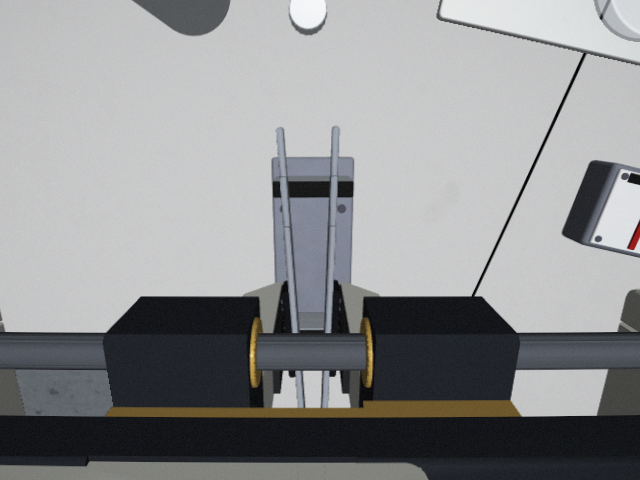

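Emit:
{"method": "jog_arm", "body": {"rows": [[[-2,6,0],0,199],[[-4,13,0],0,199],[[-6,19,0],0,199],[[-7,23,0],0,199],[[-8,26,0],0,199],[[-8,26,0],0,199],[[-8,26,0],0,199],[[-7,23,0],0,199],[[-6,19,5],0,199],[[-4.6,14,8],2,199],[[-2,7,10],3,199],[[-1,3,10],3,199],[[0,0,10],2.3,199],[[0,0,8],2,199],[[0,0,5],0,199],[[0,0,0],0,199],[[0,0,0],0,199]]}}

```text
time_s: 10.45
tcp_pos: [0.4912, -0.2511, 0.0796]
tool_rot: [-3.137, -0.151, 0.001]
contact_force: [-1.2, -0.0, -1.1]
gripper_width: 0.0202
grasp_force: 4.3
```

```bash
cat >> h.py <<'E'
def look(name,zt):
    c=cal("wrist"); im,d=robot.camera("wrist"); save(name,im)
    h=im.astype(int); red=((h[...,0]>110)&(h[...,1]<80)&(h[...,2]<80)).astype(np.uint8)
    n,L,st,ce=cv2.connectedComponentsWithStats(red)
    for i in range(1,n):
        if st[i,4]>60:
            vv,uu=np.where(L==i); b=cv2.boxPoints(cv2.minAreaRect(np.c_[uu,vv].astype(np.float32)))
            W=at_z(c,b,.031); print(st[i].tolist(),np.round(b).tolist(),np.round(W[:,:2],4).tolist(),np.round(W.mean(0),4))
    for q in ("tip_left","tip_right","red_gauge_line_fixed","red_gauge_line_sliding"):
        for r in robot.landmark_of("wrist",q)[:2]: print(q,round(r["score"],2),np.round(r["xy"],1),np.round(at_z(c,r["xy"],zt if "tip" in q else .031)[0],4))
    s=robot.state(); print(s["gripper_width"],s["grasp_force"])
E
python3 - <<'E'
from h import *
plan([.492,-.2514,.08],np.radians(5.5))
look("w5.png",.085)
E
```

```text
t 10.45 tcp [ 0.4912 -0.2511  0.0796] toolx yaw 5.51 z [-0.001  0.    -1.   ] j7 -0.82
shift mm [ 0.8  0.4 -0.4] spin 0.01
[294, 78, 8, 77, 575] [[294.0, 78.0], [301.0, 78.0], [301.0, 154.0], [294.0, 154.0]] [[0.5834, -0.2332], [0.5837, -0.2363], [0.5504, -0.2393], [0.5501, -0.236]] [ 0.5669 -0.2362  0.031 ]
[330, 79, 9, 76, 408] [[328.0, 154.0], [331.0, 79.0], [338.0, 79.0], [336.0, 154.0]] [[0.5517, -0.2521], [0.5846, -0.2496], [0.5849, -0.253], [0.5519, -0.2557]] [ 0.5683 -0.2526  0.031 ]
tip_left 0.79 [278.9 127.3] [ 0.5628 -0.2322  0.085 ]
tip_right 0.59 [332.5 126.4] [ 0.5648 -0.2498  0.085 ]
red_gauge_line_fixed 0.71 [330.9 122.7] [ 0.5658 -0.2517  0.031 ]
red_gauge_line_sliding 0.92 [296.8 123.7] [ 0.5639 -0.2362  0.031 ]
0.020152641878658017 4.250057106789882
```

View pics/w5.png

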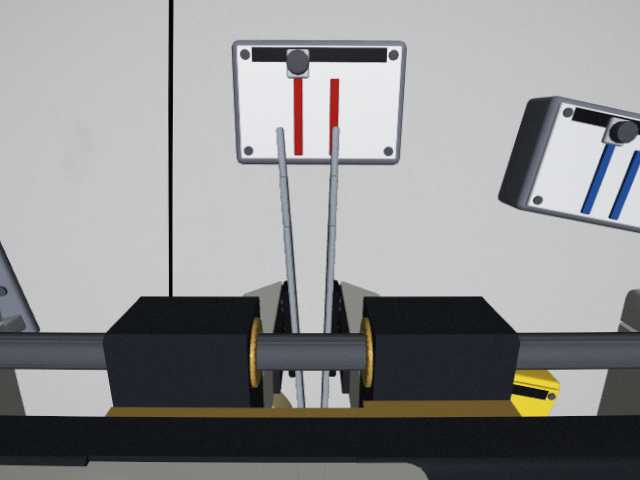

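Emit:
{"method": "jog_arm", "body": {"rows": [[[0.4,0.6,3],0,200],[[0.4,1,6],0,201],[[0.4,1,7],0,202],[[0.3,0,7],0,202],[[0,0,6],0,202],[[0,0,4],0,202],[[0,0,3],0,202],[[0,0,0],0,202],[[0,0,0],0,202]]}}

```text
time_s: 11.45
tcp_pos: [0.4929, -0.2539, 0.0438]
tool_rot: [-3.138, -0.149, 0.001]
contact_force: [0.3, 0.4, 0.1]
gripper_width: 0.0193
grasp_force: 4.6
```

```bash
python3 - <<'E'
from h import *
plan([.492,-.2514,.035],np.radians(5.5))
look("w6.png",.049)
im=cv2.imread("pics/w6.png")[60:220,210:410]; cv2.imwrite("pics/w6c.png",cv2.resize(im,(750,600),interpolation=cv2.INTER_CUBIC))
E
```

```text
t 11.45 tcp [ 0.4929 -0.2539  0.0438] toolx yaw 5.45 z [-0.  0. -1.] j7 -0.79
shift mm [-0.7 -2.6  8.8] spin -0.05
[281, 73, 11, 94, 701] [[281.0, 73.0], [290.0, 73.0], [293.0, 166.0], [283.0, 166.0]] [[0.5832, -0.233], [0.5836, -0.2365], [0.5503, -0.24], [0.5499, -0.2363]] [ 0.5668 -0.2364  0.031 ]
[325, 74, 11, 93, 633] [[325.0, 166.0], [326.0, 74.0], [336.0, 74.0], [334.0, 166.0]] [[0.5515, -0.2523], [0.5845, -0.2493], [0.5848, -0.2528], [0.5518, -0.256]] [ 0.5681 -0.2526  0.031 ]
tip_left 0.89 [281.  126.4] [ 0.565  -0.2357  0.049 ]
tip_left 0.41 [310.  318.9] [ 0.4955 -0.252   0.049 ]
tip_right 0.67 [331.5 125.9] [ 0.5667 -0.2524  0.049 ]
red_gauge_line_fixed 0.78 [327.7 127.3] [ 0.5659 -0.2519  0.031 ]
red_gauge_line_sliding 0.63 [287.9 127.8] [ 0.5643 -0.2371  0.031 ]
0.01920168078215487 4.644597172737122
```

View pics/w6c.png

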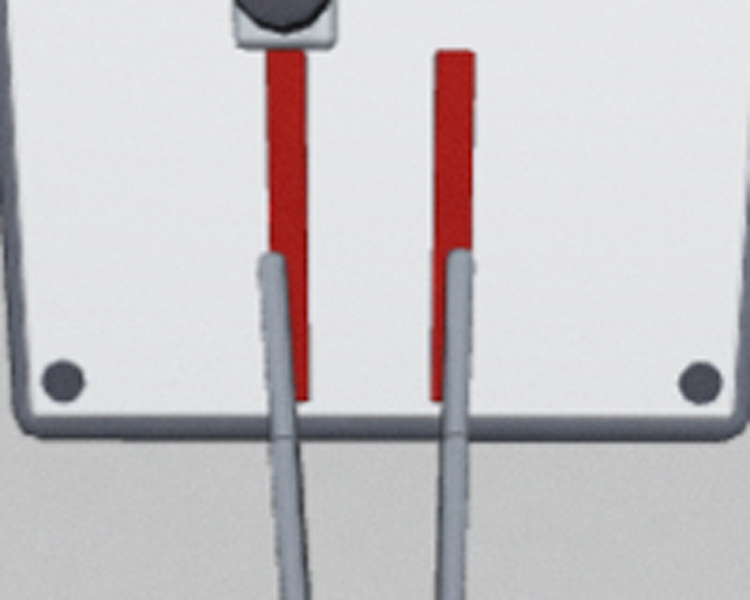

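Emit:
{"method": "jog_arm", "body": {"rows": [[[0,0.1,2],0,202],[[0,0,3],0,202],[[0,0,2.5],0,202],[[0,0,1.5],0,202],[[0,0,0],0,202],[[0,0,0],0,202],[[0,0,0],0,202]]}}

```text
time_s: 12.28
tcp_pos: [0.4931, -0.254, 0.035]
tool_rot: [-3.138, -0.149, 0.0]
contact_force: [-0.1, 1.2, -0.7]
gripper_width: 0.0194
grasp_force: 4.6
```

```bash
python3 - <<'E'
from h import *
plan([.492,-.2514,.035],np.radians(5.5))
look("w7.png",.040)
a=cv2.imread("pics/w7.png")[60:220,210:410]; a=cv2.resize(a,(750,600),interpolation=cv2.INTER_CUBIC)
im,d=robot.camera("scene"); save("s7.png",im); im,d=robot.camera("top"); save("t7.png",im)
b=cv2.resize(cv2.imread("pics/s7.png")[210:300,240:375],(450,300),interpolation=cv2.INTER_CUBIC)
cv2.imwrite("pics/c7.png",np.hstack([cv2.resize(a,(350,280)),b[:280]]))
E
```

```text
t 12.28 tcp [ 0.4931 -0.254   0.035 ] toolx yaw 5.45 z [-0.  0. -1.] j7 -0.79
shift mm [-0.8 -2.7 -0. ] spin -0.05
[279, 71, 12, 99, 709] [[279.0, 71.0], [289.0, 71.0], [290.0, 169.0], [280.0, 169.0]] [[0.5831, -0.233], [0.5835, -0.2366], [0.5503, -0.2397], [0.5499, -0.2359]] [ 0.5667 -0.2363  0.031 ]
[326, 71, 12, 99, 685] [[325.0, 169.0], [327.0, 71.0], [337.0, 71.0], [335.0, 169.0]] [[0.5515, -0.2521], [0.5847, -0.2493], [0.585, -0.2529], [0.5518, -0.256]] [ 0.5682 -0.2526  0.031 ]
tip_left 0.63 [282.7 124.7] [ 0.5657 -0.2364  0.04  ]
tip_right 0.97 [329.4 127.8] [ 0.5662 -0.2519  0.04  ]
red_gauge_line_fixed 0.82 [329.9 130.2] [ 0.5652 -0.2526  0.031 ]
red_gauge_line_sliding 0.87 [285.9 126.7] [ 0.565 -0.237  0.031]
0.01903116418560926 4.64458666741848
```

View pics/c7.png

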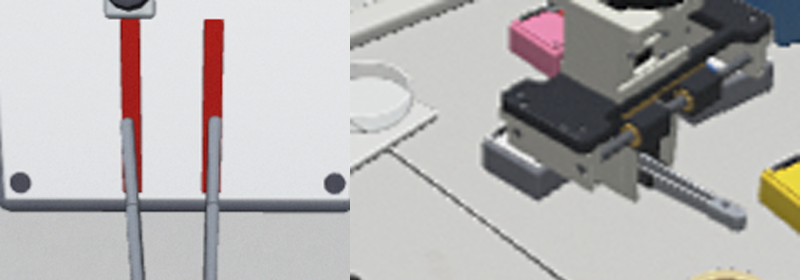

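The tips stand over both lines, with the ends at about (282,127) and (331,127) and the lines under them. Now I'll hold the gap steady.

Emit:
{"method": "jog_arm", "body": {"rows": [[[0,0,0],0,202],[[0,0,0],0,202],[[0,0,0],0,202],[[0,0,0],0,202],[[0,0,0],0,202],[[0,0,0],0,202],[[0,0,0],0,202],[[0,0,0],0,202],[[0,0,0],0,202],[[0,0,0],0,202],[[0,0,0],0,202],[[0,0,0],0,202],[[0,0,0],0,202],[[0,0,0],0,202],[[0,0,0],0,202],[[0,0,0],0,202],[[0,0,0],0,202],[[0,0,0],0,202],[[0,0,0],0,202],[[0,0,0],0,202]]}}

```text
time_s: 14.3
tcp_pos: [0.4931, -0.254, 0.035]
tool_rot: [-3.138, -0.15, 0.0]
contact_force: [-0.3, -0.8, -1.2]
gripper_width: 0.019
grasp_force: 4.6
```

```bash
python3 - <<'E'
from h import *
c=cal("wrist"); im,d=robot.camera("wrist")
for u,v in((282,131),(283,140),(331,131),(331,140),(287,100),(332,100),(310,120)):
    D=d[v,u]; r=ray(c,[[u,v]])[0]; print(u,v,np.round(c[2]+r*D,4), im[v,u])
s=robot.state();print(s["gripper_width"],s["grasp_force"],s["tcp_pos"])
E
```

```text
282 131 [ 0.5637 -0.2364  0.0418] [153 160 172]
283 140 [ 0.5609 -0.237   0.0426] [151 158 170]
331 131 [ 0.5652 -0.2524  0.0422] [148 157 166]
331 140 [ 0.5624 -0.2527  0.0421] [152 158 171]
287 100 [ 0.574  -0.2366  0.0311] [165  32  30]
332 100 [ 0.5755 -0.2522  0.03  ] [162  30  24]
310 120 [ 0.5681 -0.2452  0.0289] [228 228 230]
0.019274552388943773 4.64455783367157 [ 0.49308687 -0.25399266  0.03497931]
```

Emit:
{"method": "jog_arm", "body": {"rows": [[[0,0,0],0,202],[[0,0,0],0,202],[[0,0,0],0,202],[[0,0,0],0,202],[[0,0,0],0,202],[[0,0,0],0,202],[[0,0,0],0,202],[[0,0,0],0,202],[[0,0,0],0,202],[[0,0,0],0,202],[[0,0,0],0,202],[[0,0,0],0,202]]}}

```text
time_s: 15.35
tcp_pos: [0.4931, -0.254, 0.035]
tool_rot: [-3.138, -0.149, 0.0]
contact_force: [0.1, 0.2, 0.1]
gripper_width: 0.019
grasp_force: 4.6
```

```bash
python3 -c "
from station import robot
print(robot.finish_job())"
```

```text
the job is handed in; nothing more can be done
None
```

The job is handed in with the tweezers held level and steady for about 3 s, one tip over each red line: by the wrist camera, within about 1 mm sideways and 8.5 mm above the lines; the verdict was not reported back.

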